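# Press and slide a slide cassette under a leaf spring

### The job

Load the white slide cassette into its track: with the fingertips press it down hard on its ribbed thumb pad, against the sprung floor, and keep it pressed while you push it along the track under the gate bar and the leaf spring, fully home against the end stop. Then let go and leave it there, held down by the bar. Do not lift the cassette, and leave the petri dish, the little brown bottle and the label roll where they are.

Things in the scene. Friction and masses are not known exactly. Their poses are not given: they have to be found in the camera images.
- loading_track: Fixed metal loading track, base plate 240 x 96 x 4 mm (x = -140 to +100 mm). Origin on its centre line at bench height; x axis = the direction in which the cassette is pushed in, z up. Two side guides, 55 mm apart inside, 67 mm over all, tops 24 mm above the bench, run from x = -130 to +85. The sprung floor lies between them; a gate bar, the leaf spring and the end stop follow along x.
- gate (a point): Centre of the lower front edge of the blunt gate bar that crosses the track: 27 mm above the bench, x = +30 mm in the track's frame. The bar is 12 mm deep, its top 40 mm above the bench (screw heads 42). A cassette resting free butts against it: it must be pressed down at least 5 mm to pass below.
- end_stop (a point): Centre of the end stop's face at bench height, x = +85 mm in the track's frame; the top of the stop is 24 mm above the bench. The cassette is home when its nose touches it: the cassette's origin is then 60 mm before this point (x = +25 mm in the track's frame).
- cassette: Loose white plastic slide cassette, 120 x 52 mm, about 0.12 kg, lying on the sprung floor with its nose 13 to 40 mm before the gate bar. Origin at the centre of its underside (18 mm above the bench when free); x axis towards its nose (x = +60 mm), as the track's x; z up. The front part (x = -20 to +60) is flat and 14 mm thick, top 32 mm above the bench when free, with two glass slides let in.
- thumb_pad (a point): Centre of the cassette's thumb pad, on its top: x = -40 mm in the cassette's frame, 18 mm above its underside. Grooved pad 40 mm long (to the rear) and 52 mm wide; its top is 36 mm above the bench when free, 26 mm when fully pressed. At its front, 20 mm ahead of this point, is the rear face of a thumb rib 6 mm high, 46 mm wide, 5 mm thick, against which to push.
- sprung_floor (a joint): How far the sprung floor is pressed down, m: 0 up (top 18 mm above the bench), 0.010 fully down; it stays level. It takes 6 N to start it and 0.8 N more per mm (14 N fully down). It spans the track from x = -130 to +84 mm. Let go at home, the cassette rises until its front part meets the gate bar (0.005) and stays held.
- leaf_spring (a joint): How far the steel leaf spring is lifted, rad: 0 free, about 0.1 to 0.25 with the cassette under it. It is hinged behind the gate bar and slopes down to x = +75 mm in the track's frame; it presses down with a few newtons and drags on the cassette.
- petri_0: loose petri dish with pale content, 59 mm across, 14 mm high, standing beyond the end-stop end of the track; origin at the centre of its underside; not to be moved
- bottle_small: loose small brown bottle with white cap, 34 mm across, 64 mm high, standing on the bench to the right; origin at the centre of its underside; not to be moved
- label_roll: loose white label roll lying flat, 60 mm across, 26 mm high, to the left of the work; origin at the centre of its underside; not to be moved. Left of and behind it stands the analyser, a fixed bench machine about 0.45 m high: its front is at world x = 0.53 m, its right side at y = 0.23 m; keep the arm clear of it

How it is judged:
On the way:
1. the fingers press the cassette down while its nose goes in under the gate bar (x of cassette in the frame of loading_track between -0.026 and 0.015 m and z of cassette in the frame of loading_track below 0.0145 m and contact force between the fingers and cassette above 4 N), for 0.05 s.
At the end, for the whole second after the job is handed in: The cassette lies level in the track within 6 mm of fully home, its front part under the gate bar and under the lifted leaf spring, at rest and let go (x of cassette in the frame of loading_track above 0.019 m and y of cassette in the frame of loading_track between -0.006 and 0.006 m and z of cassette in the frame of loading_track below 0.016 m and angle between cassette's own z axis and vertical below 0.1 rad and value of joint leaf_spring above 0.06 rad and linear speed of cassette below 0.01 m/s); the robot touches nothing.
It fails at once if the cassette is lifted off the sprung floor (z of cassette in the frame of loading_track above 0.026 m).
It fails at once if the cassette is tipped (angle between cassette's own z axis and vertical above 0.25 rad).
It fails at once if petri_0 is moved more than 15 mm (distance of petri_0 from where it was at the start of the episode above 0.015 m).
It fails at once if bottle_small is moved more than 15 mm (distance of bottle_small from where it was at the start of the episode above 0.015 m).
It fails at once if label_roll is moved more than 15 mm (distance of label_roll from where it was at the start of the episode above 0.015 m).
It also fails if it takes over 38 s, if anything falls off the work surface, if the arm or the gripper's body presses on something with over 40 N, if the wrist force passes 120 N, or if a joint passes its speed limit or range.

### The arm

A 7-joint arm with a two-finger parallel gripper is mounted at the origin on a cart in front of the work surface, level with it; the furniture and walls round the work are solid. World frame = base frame: x ahead of the robot, y to its left, z up, the work surface at z = 0. Lengths are in m, angles in rad, forces in N, time in s.
With the tool pointing down it reaches from about 0.425 to 0.95 m from the base axis. Payload 4.7 kg.
Tool frame: the origin (TCP) lies midway between the tips of the shut fingers; the grasp point (between the pads) lies ctrl.tcp_to_grasp behind it (ctrl.tcp_to_grasp is the distance from the TCP to the grasp point, in m); z points along the fingers, y is the line along which they close (so a half turn about z gives the same grasp; the last joint's range is limited). The gripper opens to 87 mm and grips with 3 to 60 N. Pads are 19 mm wide; open, the fingers measure 117 mm over their backs; the gripper's body (75 mm by 190 mm) begins 51 mm behind the grasp point.
Start: joints at [1.08, 0.469, -0.049, 1.532, 0.024, 1.141, -0.082], TCP at [0.301, -0.604, 0.195] pointing down, gripper open.
Joint ranges: [-2.59, 2.59], [-0.33, 1.99], [-1.39, 1.29], [0.1, 2.45], [-1.04, 4.18], [0.21, 1.99], [-2.66, 2.66]. Speed limits (rad/s): [2.57, 2.57, 3.14, 3.14, 3.14, 3.14, 3.14].

### API

Orientations are given as a unit quaternion [w, x, y, z].
In Python, from bench import get_obs, eyes, ctrl gives the robot as it stands. The module is installed in compiled form; this text tells all that it offers.
- The arm moves only by the tool send_rows, never from a script. Its argument "steps" is a list of rows, each a list of 7 numbers: the shift along the tool's x, y, z as a fraction of full scale, then the turn, a rotation vector about the tool's x, y, z as a fraction of full scale, then the opening, from -1 (shut) to 1 (fully open). A call has 1 to 20 rows; each row shifts and turns the commanded pose from where the row before left it, along the tool's axes as they then stand; what a row does not reach is not made up. Full scale, the value 1, is 0.15 m for a shift and 0.5 rad for a turn. A row lasts 1/8 s, in which the tool goes at most 62.5 mm and 10.7 degrees, less where a joint would pass 70% of its speed; a pose out of reach is approached as far as the arm can. A call with a number of a shift or a turn outside -1 to 1 is refused whole. A call with a gripper value outside its range is refused whole. The fingers move at their own pace and stop on an object; "force" is the grip in N (left out, the last holds). Time passes only in rows, so rows that do not move let the fingers close. It gives the time, the measured TCP pose, the force, the opening and the grip force at its end, in the units of the state.
- get_obs(): the state, without advancing time (a new reading comes with each control period).
- eyes.camera(name): name is "scene" or "side" or "wrist"; returns a dict with "pixels" (384x512x3 uint8, red, green, blue), "vertical_fov" (degrees; the focal length in pixels is half the picture's height over the tangent of half this angle, whatever the lens; pixels are square), "cx", "cy" (the principal point, pixels), "dist_coeffs" ([k1, k2, p1, p2, k3] as OpenCV has them; the pictures are not rectified), "R" (3x3) and "t" (3): a world point X has camera coordinates R X + t. Camera axes: x right, y down, z forward; pixel columns grow to the right and rows downward; lengths in m; the calibration is good to about 2 mm. A picture is of the moment at which its call begins. There is no depth.
- ctrl.close_job(): hands the job in; it is judged then, once.
The state is a dict: "time_s": time; "joint_positions": joint angles; "qvel": joint speeds; "joint_torque": joint torques, N m; "position": TCP position; "orientation": TCP orientation; "wrist_force": force on the tool from outside, world axes, zero at the start; "wrist_torque": the same for the moment, N m; "finger_gap": finger opening in m; "gripper_force": force on a finger pad.
Only numpy, scipy, OpenCV 4.12 (cv2) and the standard library are available. Lean on these libraries where they do the work, as an engineer would, in place of code of your own. Each camera call takes 0.05 s, during which the arm holds its last target. There are 200 camera calls.

## Working session

There is one attempt and no reset: what is moved stays moved. The work goes in short steps, Python scripts to look and compute and a tool call to move; the robot and the scene stay as the last step left them, time stands still between calls to the robot, and variables do not carry over. Pictures are saved under pics/ and viewed, at most 10 in all, crops included, and the job is handed in when it is done.

Besides the shell and the picture viewer there is one more tool, called as name(argument=value, ...), one argument or row to a line, values as JSON. send_rows: Moves the arm, as the interface text tells. Shift numbers are shares of 0.15 m and turn numbers shares of 0.5 rad, none past 1 either way. Its arguments: {"type":"object","properties":{"steps":{"type":"array"},"force":{"type":"number"}},"required":["steps"]}

```bash
mkdir -p pics
python3 - <<'E'
from bench import get_obs, eyes, ctrl
import cv2,pickle
o=get_obs();print(o['time_s'],o['position'],o['orientation'],o['finger_gap'],ctrl.tcp_to_grasp)
d={}
for n in('scene','side','wrist'):
    c=eyes.camera(n);d[n]=c;cv2.imwrite(f'pics/{n}0.png',c['pixels'][:,:,::-1]);print(n,c['vertical_fov'],c['dist_coeffs'],(-c['R'].T@c['t']))
pickle.dump(d,open('c0.pkl','wb'))
E
```

```text
0.0 [ 0.30048708 -0.60371825  0.19399959] [-9.28350943e-04  9.73454268e-01  2.28879588e-01 -2.46915335e-04] 0.08688170946143073 0.0187
scene 49.81890396976346 [-0.12882861  0.          0.          0.          0.        ] [-0.32220564  0.60620551  0.59461564]
side 46.51350568657682 [-0.07448729  0.          0.          0.          0.        ] [-0.14605547  0.86004489  0.68770659]
wrist 65.09426632721163 [-0.0347906  0.         0.         0.         0.       ] [ 0.36859107 -0.56983033  0.38508267]
```

View pics/scene0.png

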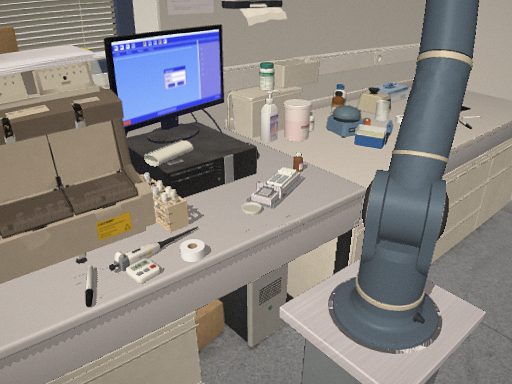

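View pics/side0.png

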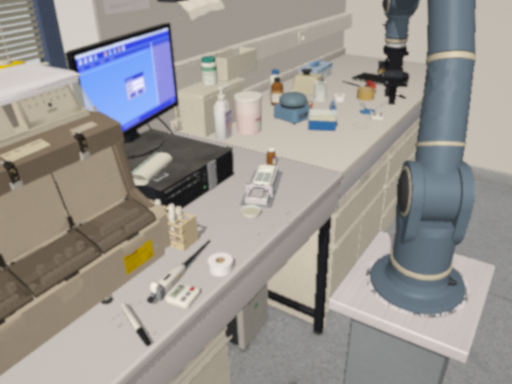

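The track is near (275,187) in scene and (262,187) in side, with the petri dish at its near (camera) end. I need a close crop of both.

```bash
cat > h.py <<'E'
import numpy as np,cv2
def K(c):
    h,w=c['pixels'].shape[:2];f=h/2/np.tan(np.radians(c['vertical_fov'])/2)
    return np.array([[f,0,c['cx']],[0,f,c['cy']],[0,0,1.]])
def ray(c,uv):
    p=cv2.undistortPoints(np.array([[uv]],float),K(c),np.array(c['dist_coeffs']))[0,0]
    return -c['R'].T@c['t'], c['R'].T@np.array([*p,1])
def onz(c,uv,z):
    o,d=ray(c,uv);return o+d*(z-o[2])/d[2]
def proj(c,X):
    return cv2.projectPoints(np.atleast_2d(np.array(X,float)),cv2.Rodrigues(c['R'])[0],np.array(c['t'],float),K(c),np.array(c['dist_coeffs']))[0][:,0]
E
python3 - <<'E'
import pickle,cv2,numpy as np
from h import *
d=pickle.load(open('c0.pkl','rb'))
a=d['scene']['pixels'][150:220,230:310];b=d['side']['pixels'][145:220,230:290]
a=cv2.resize(a,None,fx=5,fy=5,interpolation=cv2.INTER_CUBIC);b=cv2.resize(b,None,fx=5,fy=5,interpolation=cv2.INTER_CUBIC)
o=np.zeros((375,720,3),np.uint8);o[:350,:400]=a;o[:,410:710]=b
cv2.imwrite('pics/cr.png',o[:,:,::-1])
print('petri',onz(d['scene'],(251,209),.014),onz(d['side'],(250,211),.014))
print('bottle',onz(d['scene'],(298,171),0),'track',onz(d['scene'],(265,200),.02),onz(d['scene'],(290,172),.02))
print('track',onz(d['side'],(257,203),.02),onz(d['side'],(267,167),.02))
E
```

```text
petri [ 0.4862118  -0.03646992  0.014     ] [ 0.49293099 -0.03851488  0.014     ]
bottle [ 0.61440056 -0.35089542  0.        ] track [ 0.49410315 -0.09566681  0.02      ] [ 0.59404366 -0.29175044  0.02      ]
track [ 0.49503786 -0.0785982   0.02      ] [ 0.59997876 -0.29903356  0.02      ]
```

View pics/cr.png

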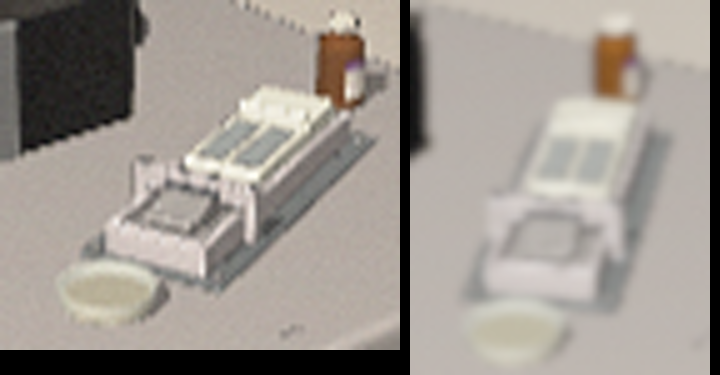

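Crop: the gate bar is at scene ≈(268,186). The cassette lies behind it and the push direction is toward the petri dish, roughly world (-0.43,0.9). I'll go over the track with shut fingers, and turn tool x along the push.

send_rows(
  steps=[
    [0.27,-0.124,0,0,0,0,-1],
    [0.27,-0.124,0,0,0,0,-1],
    [0.27,-0.124,0,0,0,0,-1],
    [0.27,-0.124,0,0,0,0,-1],
    [0.27,-0.124,0,0,0,0,-1],
    [0.27,-0.124,0,0,0,0,-1],
    [0.27,-0.124,0,0,0,0,-1],
    [0.27,-0.124,0,0,0,0,-1],
    [0.27,-0.124,0,0,0,0,-1],
    [0.27,-0.124,0,0,0,0,-1],
    [0,0,0,0,0,-0.314,-1],
    [0,0,0,0,0,-0.314,-1],
    [0,0,0,0,0,-0.314,-1],
    [0,0,0,0,0,-0.314,-1],
    [0,0,0,0,0,-0.314,-1],
    [0,0,0,0,0,-0.314,-1],
    [0,0,0,0,0,-0.314,-1],
    [0,0,0,0,0,-0.314,-1],
    [0,0,0,0,0,-0.314,-1],
    [0,0,0,0,0,-0.314,-1],
  ],
)

```text
time_s: 2.65
position: [0.5802, -0.2574, 0.1947]
orientation: [-0.0, 0.525, 0.851, -0.0]
wrist_force: [-0.3, 0.1, -0.3]
finger_gap: 0.0003
gripper_force: 0.0
```

Run:
```python
from bench import get_obs, eyes, ctrl
import cv2,pickle
from h import *
o=get_obs();print(o['time_s'],o['position'],o['orientation'],o['finger_gap'],o['wrist_force'])
c=eyes.camera('wrist');pickle.dump(c,open('c1.pkl','wb'))
print(-c['R'].T@c['t'],c['R'])
cv2.imwrite('pics/w1.png',c['pixels'][:,:,::-1])
```

```text
2.65 [ 0.58020931 -0.25736537  0.19469135] [-2.97827587e-04  5.24708403e-01  8.51281971e-01 -9.64266279e-05] 0.000323388152518704 [-0.29240736  0.1134357  -0.26470445]
[ 0.54560264 -0.18896484  0.38569532] [[ 8.93103748e-01  4.49850370e-01 -5.82663311e-04]
 [ 4.32123475e-01 -8.57548460e-01  2.79069777e-01]
 [ 1.25039981e-01 -2.49490047e-01 -9.60270649e-01]]
```

View pics/w1.png

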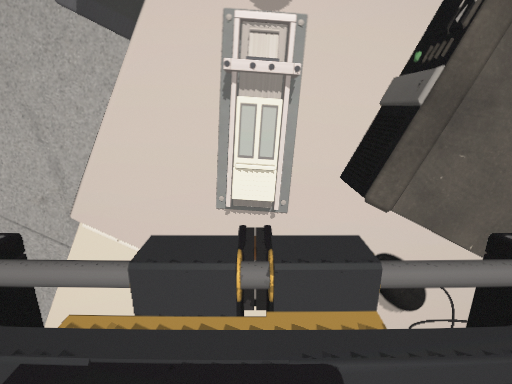

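Wrist view: base plate corners are about (224,10), (307,13), (288,213) and (217,210). The gate bar is at row ≈66. The cassette nose is at row ≈97, its rear at ≈200 and the rib at ≈166. Measuring these now.

Run:
```python
import pickle
from h import *
c=pickle.load(open('c1.pkl','rb'))
im=c['pixels']
P=[onz(c,u,.004) for u in((224,10),(307,13),(288,213),(217,210))]
for p in P:print(p[:2])
f=(P[0]+P[1])/2;r=(P[2]+P[3])/2
x=(f-r)[:2];print('len',np.linalg.norm(x),'widths',np.linalg.norm(P[0]-P[1]),np.linalg.norm(P[2]-P[3]),'hdg',np.degrees(np.arctan2(x[1],x[0])),'origin',r[:2]+x*140/240)
# cassette white mask
m=(im.min(2)>190).astype(np.uint8);m[220:]=0;m[:80]=0;m[:,:200]=0;m[:,320:]=0
n,l,s,ce=cv2.connectedComponentsWithStats(m)
for i in range(1,n):
    if s[i,4]>100:print(s[i],ce[i])
crop=cv2.resize(im[0:220,200:320],None,fx=5,fy=2.7) if 0 else cv2.resize(im[85:215,205:305],None,fx=4.6,fy=4.6,interpolation=cv2.INTER_CUBIC)
cv2.imwrite('pics/w1c.png',crop[:,:,::-1]);print(crop.shape)
for v in (130,185): print(v,[int(k) for k in im[v,215:300].mean(1)])
```

```text
[ 0.46616968 -0.10908272]
[ 0.55176517 -0.06929679]
[ 0.64706918 -0.29112186]
[ 0.55992861 -0.33025734]
len 0.24082853184381656 widths 0.09439018473832705 0.0955252102545941 hdg 113.11176893418224 origin [ 0.54835554 -0.18148136]
[226  83  10 124 492] [230.39430894 144.45121951]
[274  87  15 123 494] [281.42307692 147.40283401]
[ 232   96   50  105 2515] [255.09662028 158.56143141]
(598, 460, 3)
130 [198, 198, 197, 165, 140, 137, 138, 139, 139, 140, 140, 141, 140, 131, 196, 216, 216, 216, 206, 125, 207, 234, 236, 226, 161, 159, 186, 190, 189, 189, 189, 190, 189, 190, 190, 190, 190, 189, 174, 144, 204, 233, 236, 236, 225, 156, 162, 185, 190, 190, 190, 188, 189, 189, 189, 189, 189, 190, 190, 171, 142, 206, 234, 236, 232, 123, 200, 217, 218, 217, 211, 145, 142, 142, 143, 143, 142, 143, 143, 143, 138, 186, 197, 197, 197]
185 [196, 169, 141, 139, 140, 141, 140, 141, 140, 141, 140, 117, 205, 215, 212, 213, 133, 214, 235, 235, 234, 235, 235, 235, 235, 235, 235, 233, 231, 233, 235, 234, 229, 233, 235, 230, 234, 235, 235, 230, 231, 234, 235, 235, 235, 235, 235, 234, 235, 235, 235, 235, 235, 235, 235, 235, 235, 235, 236, 233, 153, 207, 215, 214, 212, 180, 142, 136, 136, 136, 138, 138, 136, 139, 134, 155, 193, 195, 195, 195, 196, 196, 196, 196, 196]
```

View pics/w1c.png

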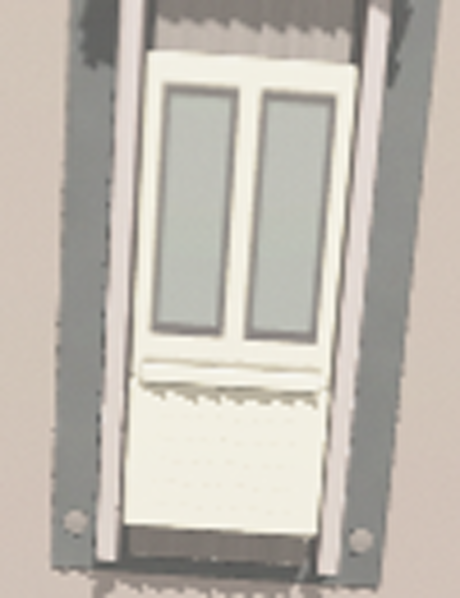

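Run:
```python
import pickle
from h import *
c=pickle.load(open('c1.pkl','rb'))
g=lambda x,y:(205+x/4.6-.4,85+y/4.6-.4)
a=np.radians(113.1);X=np.array([np.cos(a),np.sin(a)]);Y=np.array([-X[1],X[0]]);O=np.array([.54836,-.18148])
for n,u,z in(('nose',g(252,58),.032),('rear',g(220,529),.036),('ribtopfront',g(233,366),.042),('ribtoprear',g(231,386),.042),('gate',(261.5,73),.04),('stop',(264,18),.024),
 ('glL',(214.5+218.5)/2 and (231,130),.024),('glR',(283,130),.024),('bl',(228.5,185),.024),('br',(278,185),.024),('cl',(232,185),.036),('cr',(274.5,185),.036)):
    p=onz(c,u,z)[:2]-O;print(n,(p@X*1000).round(1),(p@Y*1000).round(1))
xc=None
```

```text
nose 5.5 1.1
rear -113.9 1.5
ribtopfront -69.0 1.0
ribtoprear -74.2 1.1
gate 30.3 0.6
stop 88.2 1.5
glL -33.4 31.9
glR -29.5 -29.4
bl -100.6 32.2
br -96.7 -29.1
cl -97.1 27.1
cr -93.9 -23.8
```

Cassette origin is at track x ≈ -54 mm, centre line about +1.3 mm, heading 113.1°. Aligning and going down to z≈0.055 above the pad.

send_rows(
  steps=[
    [0,0,0,0,0,0.126,-1],
    [-0.038,-0.005,0,0,0,0,-1],
    [0,0,0.2,0,0,0,-1],
    [0,0,0.2,0,0,0,-1],
    [0,0,0.2,0,0,0,-1],
    [0,0,0.2,0,0,0,-1],
    [0,0,0.13,0,0,0,-1],
    [0,0,0,0,0,0,-1],
  ],
  force=40,
)

```text
time_s: 3.7
position: [0.581, -0.2628, 0.0541]
orientation: [-0.001, 0.553, 0.833, -0.0]
wrist_force: [-1.1, -0.2, 0.3]
finger_gap: 0.0004
gripper_force: 0.0
```

Run:
```python
from bench import get_obs, eyes
import cv2
from h import *
o=get_obs();q=o['orientation'];print(o['position'],np.degrees(2*np.arctan2(q[2],q[1])))
c=eyes.camera('wrist')
cv2.imwrite('pics/w2.png',cv2.resize(c['pixels'][:,100:420],None,fx=1.5,fy=1.5)[:,:,::-1])
```

```text
[ 0.58102903 -0.26281996  0.05409564] 112.79489949781744
```

View pics/w2.png

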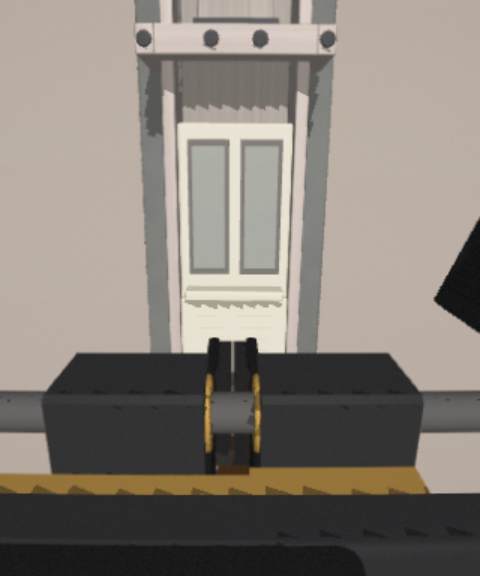

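The tool sits centred over the pad behind the rib (rib at row ≈297) and aligned with the track. Pressing down now.

send_rows(
  steps=[
    [0,0,0.1,0,0,0,-1],
    [0,0,0.04,0,0,0,-1],
    [0,0,0.027,0,0,0,-1],
    [0,0,0.02,0,0,0,-1],
    [0,0,0.02,0,0,0,-1],
    [0,0,0,0,0,0,-1],
  ],
)

```text
time_s: 4.5
position: [0.5819, -0.2629, 0.0244]
orientation: [-0.0, 0.553, 0.833, -0.0]
wrist_force: [-0.0, 0.3, -0.4]
finger_gap: 0.0006
gripper_force: 0.0
```

Run:
```python
from bench import get_obs, eyes
import cv2
from h import *
o=get_obs();print(o['position'],o['wrist_force'],o['joint_torque'])
c=eyes.camera('wrist');a=cv2.resize(c['pixels'][60:330,160:360],None,fx=2,fy=2)
s=eyes.camera('side');b=cv2.resize(s['pixels'][120:230,220:310],None,fx=4,fy=4)
out=np.zeros((540,770,3),np.uint8);out[:540,:400]=a;out[:440,405:765]=b
print(proj(c,o['position']),proj(s,o['position']))
cv2.imwrite('pics/w3.png',out[:,:,::-1])
```

```text
[ 0.58194638 -0.26286613  0.02439187] [-0.01018267  0.33317878 -0.36351638] [-2.74916977e-02 -5.17311430e+01 -5.72680369e+00 -1.80622530e+01
 -2.52987054e-02  5.47192048e-02 -3.82110840e-03]
[[255.01311785 224.24833826]] [[265.73968366 171.08553509]]
```

View pics/w3.png

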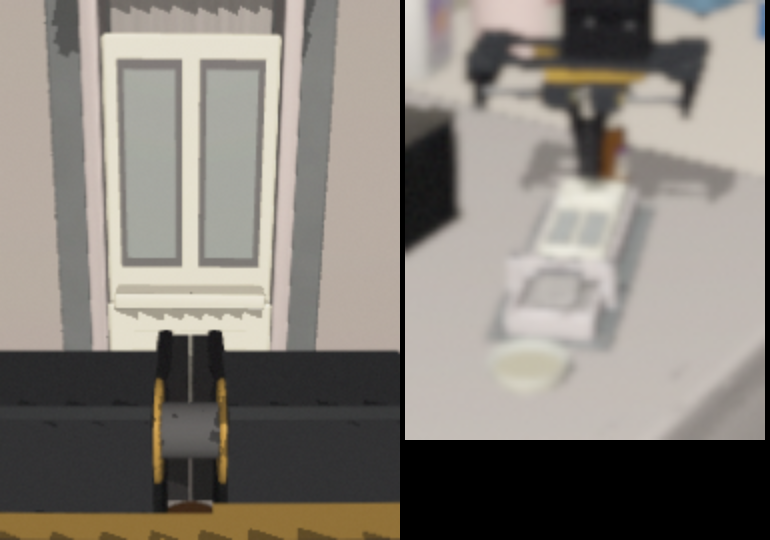

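The left panel shows the tip at (255,226), just behind the rib (row ≈214). There is no force, so I'll check from the scale whether the cassette is already down.

Run:
```python
from bench import get_obs, eyes
import pickle
from h import *
c=eyes.camera('wrist');pickle.dump(c,open('c3.pkl','wb'))
a=np.radians(113.1);X=np.array([np.cos(a),np.sin(a)]);Y=np.array([-X[1],X[0]]);O=np.array([.54836,-.18148])+.0013*Y
t=lambda u,z:((onz(c,u,z)[:2]-O)@np.array([X,Y]).T*1000).round(1)
for dz in(0,.005,.01):
  print(dz,'nose',t((255,77.5),.032-dz),'ribtoprear',t((255,213.5),.042-dz),'w',t((212,85),.032-dz),t((300,85),.032-dz))
print('tcp',((get_obs()['position'][:2]-O)@np.array([X,Y]).T*1000).round(1))
im=c['pixels'];print(im[200:232,245].mean(1).astype(int),im[60:90,255].mean(1).astype(int))
```

```text
0 nose [ 5.  -0.8] ribtoprear [-74.1  -0.5] w [ 1.1 24. ] [  0.8 -26.8]
0.005 nose [ 5.4 -0.8] ribtoprear [-75.9  -0.5] w [ 1.4 24.7] [  1.2 -27.5]
0.01 nose [ 5.9 -0.8] ribtoprear [-77.7  -0.5] w [ 1.7 25.4] [  1.5 -28.2]
tcp [-88.2  -0.4]
[218 218 175 175 176 175 176 230 224 221 218 216 215 206 144 153 153 155
 218 219 219 219 219 218 217 105  26  28  26  26  25  23] [107 106 107 107 107 108 127 162 162 163 162 163 163 163 163 163 195 226
 224 221 221 220 221 221 222 221 221 220 221 221]
```

Run:
```python
from bench import get_obs, eyes
from h import *
a=np.radians(113.1);X=np.array([np.cos(a),np.sin(a)]);Y=np.array([-X[1],X[0]]);O=np.array([.54836,-.18148])+.0013*Y
W=lambda x,y,z:np.array([*(O+x/1000*X+y/1000*Y),z/1000])
out=np.zeros((560,790,3),np.uint8)
for i,n in enumerate(('scene','side')):
    c=eyes.camera(n);print(n)
    for nm,p in(('tcp',get_obs()['position']),('rearL',W(-114,26,36)),('rearR',W(-114,-26,36)),('rib L',W(-74,23,42)),('ribR',W(-74,-23,42)),('noseL',W(6,26,32)),('noseR',W(6,-26,32)),('gate',W(30,0,40))):
        u=proj(c,p)[0];print(nm,u.round(1))
        if nm=='rearL':ref=proj(c,W(-80,0,36))[0]
    x0,y0=(ref-[32,55]).astype(int);print('crop',x0,y0)
    out[:,i*395:i*395+390]=cv2.resize(c['pixels'][y0:y0+93,x0:x0+65],(390,558),interpolation=cv2.INTER_CUBIC)[:,:390] if 0 else cv2.copyMakeBorder(cv2.resize(c['pixels'][y0:y0+93,x0:x0+65],(390,558),interpolation=cv2.INTER_CUBIC),0,2,0,0,cv2.BORDER_CONSTANT)
cv2.imwrite('pics/w4.png',out[:,:,::-1])
```

```text
scene
tcp [286.2 174.1]
rearL [296.7 169.7]
rearR [282.5 166.8]
rib L [291.2 172.2]
ribR [278.4 169.6]
noseL [281.8 184.7]
noseR [266.8 181.4]
gate [270.9 183.7]
crop 253 116
side
tcp [265.7 171. ]
rearL [274.6 165.1]
rearR [259.4 164.2]
rib L [271.9 168.6]
ribR [258.2 167.8]
noseL [269.  182.6]
noseR [252.8 181.6]
gate [259.5 183.4]
crop 233 114
```

View pics/w4.png

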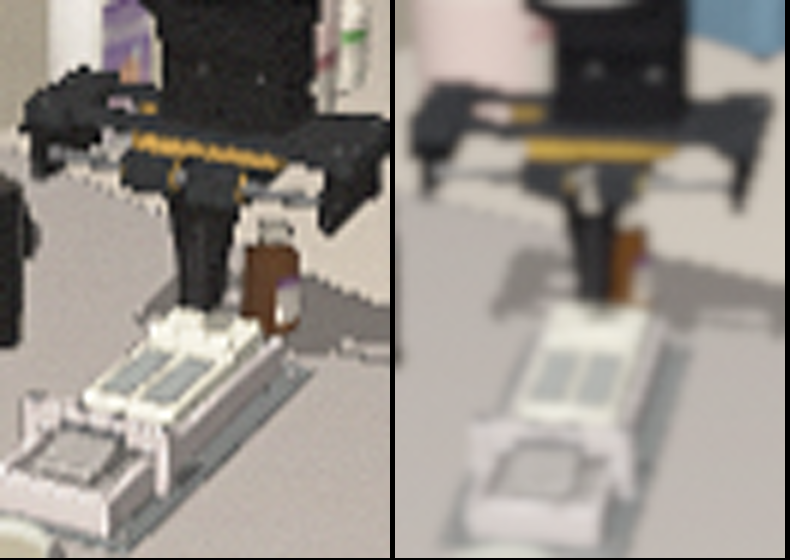

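The fingertips appear at scene (286,167.5) and side (266,164). That is about 6.5 px above the reported TCP's projection, with the columns matching. So the real tips hover about 10 mm over the pad, in line with the zero force. I'll go down in small steps until force appears.

send_rows(
  steps=[
    [0,0,0.02,0,0,0,-1],
    [0,0,0.02,0,0,0,-1],
    [0,0,0,0,0,0,-1],
  ],
)

```text
time_s: 5.12
position: [0.5817, -0.2628, 0.0181]
orientation: [-0.0, 0.553, 0.833, -0.0]
wrist_force: [-0.3, -1.2, 0.2]
finger_gap: 0.0005
gripper_force: 0.0
```

send_rows(
  steps=[
    [0,0,0.02,0,0,0,-1],
    [0,0,0,0,0,0,-1],
  ],
)

```text
time_s: 5.38
position: [0.5818, -0.2628, 0.0152]
orientation: [-0.0, 0.553, 0.833, -0.0]
wrist_force: [-0.5, 0.7, 0.3]
finger_gap: 0.0003
gripper_force: 0.0
```

send_rows(
  steps=[
    [0,0,0.02,0,0,0,-1],
    [0,0,0,0,0,0,-1],
  ],
)

```text
time_s: 5.62
position: [0.5818, -0.2628, 0.0122]
orientation: [-0.0, 0.553, 0.833, -0.0]
wrist_force: [-0.0, 0.1, 0.0]
finger_gap: 0.0005
gripper_force: 0.0
```

Run:
```python
from bench import get_obs, eyes
from h import *
p=get_obs()['position']
for n,cols in(('scene',(284,286,288)),('side',(263,265,267))):
    c=eyes.camera(n);im=c['pixels'];print(n,proj(c,p).round(1))
    for k in cols:print(k,im[158:184,k].mean(1).astype(int))
    for z in(.03,.04,.05):print(z,proj(c,[*p[:2],z]).round(1))
c=eyes.camera('wrist');print(c['pixels'][70:84,255].mean(1).astype(int),c['pixels'][200:240:2,245].mean(1).astype(int), proj(c,p))
```

```text
scene [[286.1 177.5]]
284 [ 40  43  50  59  60  54  58  48  56  59  59  50  67 218 246 238 226 185
 162 172 174 159 165 227 210 144]
286 [ 55  55  57  56  59  55  61  58  51  56  51  53  41 160 231 239 238 210
 165 165 171 220 210 151 139 195]
288 [ 38  40  44  39  45  43  41  35  36  38  39  31  61 134 231 242 238 226
 179 209 220 162 142 180 219 180]
0.03 [[286.3 172.7]]
0.04 [[286.4 169.9]]
0.05 [[286.5 167.1]]
side [[265.8 174.3]]
263 [ 53  59  76  95  98  92 109 134 144 160 193 222 228 221 208 195 191 192
 195 195 191 190 192 206 221 219]
265 [ 53  52  51  51  54  54  54  58  66 111 180 220 228 224 211 198 190 187
 184 181 179 179 183 197 216 222]
267 [ 45  46  47  48  49  43  45  49  67 116 183 221 229 224 209 189 180 180
 180 180 178 178 181 194 212 221]
0.03 [[265.7 169.6]]
0.04 [[265.7 166.9]]
0.05 [[265.7 164.2]]
[162 163 163 161 190 227 223 220 219 220 220 220 219 220] [217 218 218 218 197 174 175 229 219 216 214 153 149  27  22  21  23  25
  27  24] [[254.75130791 223.95782294]]
```

send_rows(
  steps=[
    [0,0,0.02,0,0,0,-1],
    [0,0,0,0,0,0,-1],
  ],
)

```text
time_s: 6.02
position: [0.5818, -0.2628, 0.0092]
orientation: [-0.0, 0.553, 0.833, -0.0]
wrist_force: [-1.2, -0.7, 0.0]
finger_gap: 0.0003
gripper_force: 0.0
```

send_rows(
  steps=[
    [0,0,0.015,0,0,0,-1],
    [0,0,0,0,0,0,-1],
  ],
)

```text
time_s: 6.28
position: [0.5821, -0.2629, 0.0077]
orientation: [0.0, 0.553, 0.833, -0.0]
wrist_force: [-1.4, 0.7, 5.8]
finger_gap: 0.0003
gripper_force: 2.3
```

Contact (5.8 N) at reported z≈0.0077, so the full press is at about -0.002. Pressing on.

send_rows(
  steps=[
    [0,0,0.02,0,0,0,-1],
    [0,0,0.02,0,0,0,-1],
    [0,0,0,0,0,0,-1],
  ],
)

```text
time_s: 6.65
position: [0.5821, -0.2629, 0.0022]
orientation: [0.0, 0.553, 0.833, -0.0]
wrist_force: [-3.1, 1.5, 9.1]
finger_gap: 0.0005
gripper_force: 4.5
```

send_rows(
  steps=[
    [0,0,0.02,0,0,0,-1],
    [0,0,0.01,0,0,0,-1],
    [0,0,0,0,0,0,-1],
  ],
)

```text
time_s: 7.02
position: [0.5821, -0.2629, -0.0012]
orientation: [0.0, 0.553, 0.833, -0.0]
wrist_force: [-4.7, 1.3, 13.6]
finger_gap: 0.0001
gripper_force: 6.9
```

send_rows(
  steps=[
    [0,0,0.015,0,0,0,-1],
    [0,0,0.01,0,0,0,-1],
    [0,0,0,0,0,0,-1],
  ],
)

```text
time_s: 7.4
position: [0.5823, -0.263, -0.0017]
orientation: [0.0, 0.553, 0.833, -0.001]
wrist_force: [-11.9, 3.5, 34.2]
finger_gap: 0.0003
gripper_force: 16.6
```

Bottomed out at 34 N. Easing slightly and starting the push.

send_rows(
  steps=[
    [0,0,-0.005,0,0,0,-1],
    [0.025,0,0,0,0,0,-1],
    [0.025,0,0,0,0,0,-1],
    [0.025,0,0,0,0,0,-1],
    [0.025,0,0,0,0,0,-1],
    [0.025,0,0,0,0,0,-1],
    [0,0,0,0,0,0,-1],
  ],
)

```text
time_s: 8.28
position: [0.5802, -0.2539, -0.0012]
orientation: [0.008, 0.555, 0.832, -0.001]
wrist_force: [1.2, -10.3, 16.6]
finger_gap: 0.0005
gripper_force: 8.4
```

```bash
cat > chk.py <<'E'
from bench import get_obs, eyes
from h import *
import sys
a=np.radians(113.1);X=np.array([np.cos(a),np.sin(a)]);Y=np.array([-X[1],X[0]]);O=np.array([.54836,-.18148])+.0013*Y
o=get_obs();f=o['wrist_force'];print('tcp',((o['position'][:2]-O)@np.array([X,Y]).T*1000).round(1),o['position'][2],'F',f[:2]@X,f[:2]@Y,f[2])
c=eyes.camera('wrist');im=c['pixels']
t=lambda u,z:((onz(c,u,z)[:2]-O)@np.array([X,Y]).T*1000).round(1)
m=(im.min(2)>195).astype(np.uint8)
col=im[:,255].mean(1).astype(int)
print('col',col[20:226:2])
cv2.imwrite(f'pics/{sys.argv[1]}.png',im[:,:,::-1])
E
python3 chk.py p1
```

```text
tcp [-79.1  -2.1] -0.0012265824514067838 F -9.924751644002924 2.9289730724031635 16.572181889036212
col [191 192 194 193 133  82  82  85 111 111 111 111 111 111 112 111 112 111
 111 112 112 112 111 111 111 111 112 223 222 221 221 221 220 221 221 221
 221 220 221 221 221 221 220 221 220 221 221 221 221 220 221 220 221 221
 220 221 221 221 221 221 221 219 221 220 220 221 220 220 220 221 220 220
 220 220 221 219 219 220 220 220 219 220 220 219 219 219 220 219 219 220
 219 220 219 218 220 210 178 178 184 225 220 217 151]
```

```bash
cat >> chk.py <<'E'
g=np.diff(im[15:200,255].mean(1))
for r in np.where(abs(g)>25)[0]: print('edge',15.5+r,'x@22',t((255,16+r),.022)[0],'x@32',t((255,16+r),.032)[0],'x@40',t((255,16+r),.04)[0])
E
python3 chk.py p2 | grep -v col
```

```text
tcp [-79.1  -2.1] -0.0012216451641926182 F -10.327307732131686 4.085735949836873 16.852944284903078
 111 112 112 112 111 113 113 112 111 223 222 221 221 221 221 221 222 221
 221 220 222 221 220 221 221 221 221 221 221 220 221 221 221 221 221 220
 221 221 220 220 220 221 220 219 220 221 221 220 220 220 220 220 220 221
 221 219 220 220 220 220 220 219 219 220 220 218 219 219 219 220 219 218
 219 219 219 219 220 209 179 177 184 226 220 216 152]
edge 27.5 x@22 36.3 x@32 34.1 x@40 32.4
edge 28.5 x@22 35.8 x@32 33.7 x@40 32.0
edge 72.5 x@22 15.1 x@32 14.2 x@40 13.5
edge 73.5 x@22 14.6 x@32 13.7 x@40 13.1
```

View pics/p2.png

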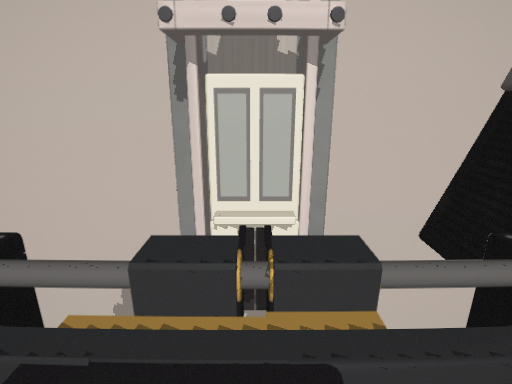

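The cassette is pressed and has moved with the fingers to x≈-45 (nose at row ≈74). Continuing.

send_rows(
  steps=[
    [0.025,0,0,0,0,0,-1],
    [0.025,0,0,0,0,0,-1],
    [0.025,0,0,0,0,0,-1],
    [0.025,0,0,0,0,0,-1],
    [0.025,0,0,0,0,0,-1],
    [0,0,0,0,0,0,-1],
  ],
)

```text
time_s: 9.12
position: [0.5732, -0.237, -0.0012]
orientation: [0.009, 0.555, 0.832, -0.001]
wrist_force: [1.3, -12.2, 17.2]
finger_gap: 0.0002
gripper_force: 8.7
```

```bash
python3 chk.py p3 | grep -E 'tcp|edge'
```

```text
tcp [-60.8  -2.3] -0.0011845341509412743 F -11.762584419700458 3.6049442138645675 17.223858842286095
edge 37.5 x@22 49.9 x@32 48.1 x@40 46.6
edge 38.5 x@22 49.5 x@32 47.6 x@40 46.2
edge 44.5 x@22 46.7 x@32 45.0 x@40 43.7
edge 71.5 x@22 33.8 x@32 32.9 x@40 32.2
edge 72.5 x@22 33.3 x@32 32.5 x@40 31.8
edge 74.5 x@22 32.4 x@32 31.6 x@40 30.9
edge 75.5 x@22 31.9 x@32 31.1 x@40 30.5
edge 108.5 x@22 15.3 x@32 15.5 x@40 15.7
```

send_rows(
  steps=[
    [0.025,0,0.003,0,0,0,-1],
    [0.025,0,0.003,0,0,0,-1],
    [0.025,0,0,0,0,0,-1],
    [0.025,0,0,0,0,0,-1],
    [0.025,0,0,0,0,0,-1],
    [0.025,0,0,0,0,0,-1],
    [0,0,0,0,0,0,-1],
  ],
)

```text
time_s: 10.05
position: [0.5655, -0.2185, -0.0012]
orientation: [0.01, 0.555, 0.832, -0.002]
wrist_force: [0.9, -14.3, 21.9]
finger_gap: 0.0003
gripper_force: 10.8
```

```bash
python3 chk.py p4 | grep -E 'tcp|edge'
```

```text
tcp [-40.7  -2.5] -0.0012075522036847017 F -13.515442747100753 4.772394868389416 21.94294260615082
edge 15.5 x@22 80.0 x@32 77.6 x@40 75.6
edge 30.5 x@22 73.2 x@32 71.2 x@40 69.6
edge 31.5 x@22 72.8 x@32 70.8 x@40 69.2
edge 82.5 x@22 48.6 x@32 48.0 x@40 47.6
edge 83.5 x@22 48.1 x@32 47.6 x@40 47.1
edge 91.5 x@22 44.1 x@32 43.8 x@40 43.6
edge 92.5 x@22 43.6 x@32 43.3 x@40 43.1
edge 116.5 x@22 31.3 x@32 31.8 x@40 32.2
edge 118.5 x@22 30.2 x@32 30.8 x@40 31.2
edge 146.5 x@22 15.2 x@32 16.6 x@40 17.8
```

send_rows(
  steps=[
    [0.025,0,0,0,0,0,-1],
    [0.025,0,0,0,0,0,-1],
    [0.025,0,0,0,0,0,-1],
    [0.025,0,0,0,0,0,-1],
    [0.025,0,0,0,0,0,-1],
    [0.025,0,0,0,0,0,-1],
    [0,0,0,0,0,0,-1],
  ],
)

```text
time_s: 10.98
position: [0.5574, -0.1973, -0.0012]
orientation: [0.01, 0.555, 0.832, -0.002]
wrist_force: [1.9, -14.3, 22.3]
finger_gap: 0.0007
gripper_force: 11.3
```

send_rows(
  steps=[
    [0.02,0,0,0,0,0,-1],
    [0.02,0,0,0,0,0,-1],
    [0,0,0,0,0,0,-1],
  ],
)

```text
time_s: 11.35
position: [0.5555, -0.1925, -0.0012]
orientation: [0.011, 0.555, 0.832, -0.002]
wrist_force: [2.0, -16.3, 22.5]
finger_gap: 0.0004
gripper_force: 12.0
```

```bash
python3 chk.py p5 | grep -E 'tcp|edge'
python3 - <<'E'
from h import *
im=cv2.imread('pics/p5.png')
print(im[100:240,230].mean(1).astype(int))
E
```

```text
tcp [-12.9  -3.5] -0.0011763536091636273 F -15.74247564143969 4.579988028760443 22.46471173638891
edge 43.5 x@22 95.1 x@32 93.4 x@40 92.1
edge 44.5 x@22 94.6 x@32 93.0 x@40 91.7
edge 59.5 x@22 87.5 x@32 86.3 x@40 85.4
edge 60.5 x@22 87.1 x@32 85.9 x@40 85.0
edge 89.5 x@22 72.9 x@32 72.6 x@40 72.3
edge 90.5 x@22 72.4 x@32 72.1 x@40 71.9
edge 140.5 x@22 46.3 x@32 47.6 x@40 48.6
edge 141.5 x@22 45.7 x@32 47.1 x@40 48.1
edge 149.5 x@22 41.3 x@32 42.9 x@40 44.2
edge 151.5 x@22 40.2 x@32 41.9 x@40 43.2
edge 173.5 x@22 27.7 x@32 30.1 x@40 32.0
edge 191.5 x@22 17.0 x@32 20.1 x@40 22.5
[186 185 184 185 186 184 186 186 185 184 184 184 184 185 182 182 182 181
 183 182 182 180 180 182 181 181 179 180 181 181 179 181 179 181 180 180
 180 178 179 179 179 152  90  93  97 101 101  94  86  81 132 150 207 197
 194 193 192 193  84  87  86  84  83  83  83  83  83  82  83  83  74 146
 193 199 152 135 154 155 154 154 153 154 154 154 153 154 156 154 154 154
 155 165 166 166 168 168 168 167 168 168 145 122 123 122 125 179 222 223
 223 222 222 222 222 222 213 181 182 182 181 182 182 230 229 224 222 221
 220 217 175 156 157 162 223 223 220 132  43  42  42  44]
```

The rib is only about 2 mm closer to the fingers; cassette x ≈ +19 to 21. Pushing the rest up to the stop.

send_rows(
  steps=[
    [0.02,0,0,0,0,0,-1],
    [0.02,0,0,0,0,0,-1],
    [0,0,0,0,0,0,-1],
  ],
)

```text
time_s: 11.78
position: [0.5532, -0.187, -0.0012]
orientation: [0.011, 0.555, 0.832, -0.002]
wrist_force: [3.1, -17.5, 22.3]
finger_gap: 0.0003
gripper_force: 12.1
```

send_rows(
  steps=[
    [0.02,0,0,0,0,0,-1],
    [0.02,0,0,0,0,0,-1],
    [0,0,0,0,0,0,-1],
  ],
)

```text
time_s: 12.15
position: [0.5525, -0.185, -0.0011]
orientation: [0.013, 0.556, 0.831, -0.002]
wrist_force: [6.3, -22.6, 17.9]
finger_gap: 0.0006
gripper_force: 16.1
```

```bash
python3 chk.py p6 | grep -E 'tcp'
python3 - <<'E'
from h import *
im=cv2.imread('pics/p6.png')
print(im[200:240,230].mean(1).astype(int))
E
```

```text
tcp [-4.8 -3.7] -0.0011082409613937041 F -23.24909068044834 3.0933326428122325 17.879420159930493
[150 101  83  84  86 119 214 213 213 220 220 219 220 220 219 189 180 179
 179 176 180 193 232 223 221 219 218 216 216 145 154 158 221 220 217 131
  42  41  42  43]
```

send_rows(
  steps=[
    [0.02,0,0.005,0,0,0,-1],
    [0.02,0,0,0,0,0,-1],
    [0,0,0,0,0,0,-1],
  ],
)

```text
time_s: 12.58
position: [0.5525, -0.1849, -0.001]
orientation: [0.017, 0.557, 0.83, -0.003]
wrist_force: [10.3, -32.0, 16.1]
finger_gap: 0.0005
gripper_force: 20.0
```

```bash
python3 chk.py p7 | grep -E 'tcp'
python3 - <<'E'
from h import *
im=cv2.imread('pics/p7.png')
print(im[200:240,230].mean(1).astype(int))
E
```

```text
tcp [-4.8 -3.8] -0.0010182263068446787 F -33.43829932255046 3.0641072194436414 16.144273801274686
[150 133  85  84  86 116 168 213 214 220 219 220 219 220 219 210 178 179
 178 179 179 182 216 229 222 220 218 217 214 196 144 154 173 219 217 131
  41  41  42  42]
```

Firm stop: force rose to 33 N with no motion. Unloading most of the forward push, then lifting straight up.

send_rows(
  steps=[
    [-0.03,0,0,0,0,0,-1],
    [-0.03,0,0,0,0,0,-1],
    [-0.03,0,0,0,0,0,-1],
    [0,0,0,0,0,0,-1],
  ],
)

```text
time_s: 13.12
position: [0.5523, -0.1849, -0.0013]
orientation: [0.008, 0.555, 0.832, -0.001]
wrist_force: [-2.2, -9.3, 32.6]
finger_gap: 0.0003
gripper_force: 24.2
```

send_rows(
  steps=[
    [-0.01,0,-0.015,0,0,0,-1],
    [-0.01,0,-0.015,0,0,0,-1],
    [0,0,-0.02,0,0,0,-1],
    [0,0,-0.02,0,0,0,-1],
    [0,0,-0.02,0,0,0,-1],
    [0,0,0,0,0,0,-1],
  ],
)

```text
time_s: 13.88
position: [0.5508, -0.185, 0.0065]
orientation: [0.005, 0.554, 0.832, -0.0]
wrist_force: [5.3, -9.4, -2.1]
finger_gap: 0.0002
gripper_force: 4.9
```

Still about 10 N against the rib. Backing off that first, before rising.

send_rows(
  steps=[
    [-0.02,0,0,0,0,0,-1],
    [-0.02,0,0,0,0,0,-1],
    [-0.02,0,0,0,0,0,-1],
    [0,0,0,0,0,0,-1],
  ],
)

```text
time_s: 14.38
position: [0.5502, -0.1879, 0.0053]
orientation: [-0.0, 0.553, 0.833, -0.0]
wrist_force: [-0.9, -0.4, 0.4]
finger_gap: 0.0005
gripper_force: 0.0
```

Free of contact; lifting away.

send_rows(
  steps=[
    [0,0,-0.05,0,0,0,-1],
    [0,0,-0.1,0,0,0,-1],
    [0,0,-0.2,0,0,0,-1],
    [0,0,-0.2,0,0,0,-1],
    [-0.1,0,-0.2,0,0,0,-1],
    [-0.1,0,-0.2,0,0,0,-1],
    [0,0,0,0,0,0,-1],
  ],
)

```text
time_s: 15.25
position: [0.5644, -0.2174, 0.1518]
orientation: [0.003, 0.554, 0.832, 0.001]
wrist_force: [-0.7, 0.1, 0.3]
finger_gap: 0.0007
gripper_force: 0.0
```

```bash
python3 chk.py p8 | grep -E 'tcp'
python3 - <<'E'
from bench import eyes
from h import *
exec(open('chk.py').read().split("o=get_obs()")[0])
c=eyes.camera('wrist');im=c['pixels']
W=lambda x,y,z:np.array([*(O+x/1000*X+y/1000*Y),z/1000])
# sample brightness along the centre line at rear/pad/rib, z of top ~31 mm (pad), shifted 12 mm sideways
for x in np.arange(-48,26,1.0):
    u=proj(c,W(x,12,31))[0].round().astype(int)
    print(int(x),int(im[u[1],u[0]].mean()),end=' | ')
for y in np.arange(-32,33,1.0):
    u=proj(c,W(-25,y,31))[0].round().astype(int);print(int(y),int(im[u[1],u[0]].mean()),end=' ; ')
E
```

```text
tcp [-39.3  -1.9] 0.15181741025119536 F 0.34787121117798175 0.615129615054919 0.31884230293382454
-48 180 | -47 182 | -46 180 | -45 182 | -44 182 | -43 181 | -42 127 | -41 127 | -40 126 | -39 127 | -38 126 | -37 126 | -36 127 | -35 127 | -34 127 | -33 138 | -32 234 | -31 237 | -30 236 | -29 236 | -28 237 | -27 236 | -26 236 | -25 237 | -24 237 | -23 237 | -22 237 | -21 237 | -20 236 | -19 237 | -18 237 | -17 237 | -16 237 | -15 236 | -14 236 | -13 237 | -12 237 | -11 237 | -10 237 | -9 235 | -8 237 | -7 237 | -6 237 | -5 237 | -4 237 | -3 236 | -2 237 | -1 237 | 0 237 | 1 237 | 2 237 | 3 179 | 4 180 | 5 180 | 6 179 | 7 196 | 8 234 | 9 236 | 10 239 | 11 242 | 12 205 | 13 237 | 14 238 | 15 237 | 16 237 | 17 237 | 18 228 | 19 142 | 20 143 | 21 152 | 22 179 | 23 177 | 24 177 | 25 178 | -32 220 ; -31 219 ; -30 221 ; -29 216 ; -28 195 ; -27 231 ; -26 238 ; -25 236 ; -24 236 ; -23 236 ; -22 236 ; -21 236 ; -20 237 ; -19 237 ; -18 237 ; -17 237 ; -16 237 ; -15 237 ; -14 236 ; -13 236 ; -12 236 ; -11 236 ; -10 236 ; -9 237 ; -8 236 ; -7 237 ; -6 236 ; -5 237 ; -4 237 ; -3 237 ; -2 237 ; -1 237 ; 0 237 ; 1 237 ; 2 237 ; 3 236 ; 4 237 ; 5 237 ; 6 236 ; 7 237 ; 8 237 ; 9 237 ; 10 237 ; 11 236 ; 12 237 ; 13 237 ; 14 236 ; 15 237 ; 16 237 ; 17 236 ; 18 237 ; 19 237 ; 20 237 ; 21 237 ; 22 236 ; 23 236 ; 24 223 ; 25 133 ; 26 109 ; 27 157 ; 28 220 ; 29 217 ; 30 218 ; 31 218 ; 32 209 ;
```

The rear edge is at track x≈-33 in my frame, which reads about 2 mm long, and -35 would be home. The cassette is home, centred and held. Handing in.

```bash
python3 -c "
from bench import ctrl
print(ctrl.close_job())"
```

```text
the job is handed in; nothing more can be done
None
```

I pressed the cassette down on its pad and pushed it under the gate bar and leaf spring to a firm stop. I then released it and handed the job in at about 15 s; the last picture put it home and centred to about 2 mm, but no verdict came back, and I did not measure the leaf spring's lift or re-check the three loose items.

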